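Make up the two serving trays at the stall

TASK

Make up the two serving trays from the stock in the middle of the table. In the three-place tray stand the short shaker in the place next to the handle, the jar of nuts in the middle and the square wooden box at the far end; in the two-place tray stand the low flat tin next to the handle and the tall shaker in the other place. Everything stays upright and ends flat on the floor of its place, and the open cup and the mortar are left where they are.

Things in the scene. Friction and masses are not known exactly. Their poses are not given: they have to be found in the camera images.
- tray_three: Shallow open steel tray, 246 x 86 mm, with three places in a row. Fixed. Walls and dividers 12 mm high, floor 3 mm thick; each place 78 x 80 mm inside. Brass loop handle, 26 mm long, on the -x end, roughly towards the robot. Origin: centre of the underside; x along the row, away from the handle; z up. Place centres (y = 0): x = -80 mm (next to the handle), 0 (middle), +80 mm (far from the handle).
- tray_two: The shorter shallow open steel tray, 166 x 86 mm, with two places in a row. Fixed. Walls and dividers 12 mm high, floor 3 mm thick; each place 78 x 80 mm inside. Brass loop handle, 26 mm long, on the -x end, roughly towards the robot. Origin: centre of the underside; x along the row, away from the handle; z up. Place centres (y = 0): x = -40 mm (next to the handle), +40 mm (far from the handle).
- tall_shaker: Tall upright steel shaker tin with dark sprinkling holes in its flat top: a plain cylinder, 50 mm across, 84 mm high, about 180 g. Origin: centre of the underside, z up.
- short_shaker: Short upright steel shaker tin with dark sprinkling holes in its flat top: a plain cylinder, 50 mm across, 52 mm high, about 120 g. Origin: centre of the underside, z up.
- flat_tin: Low round closed steel tin, no holes in its top (only a thin brown ring): a plain cylinder, 56 mm across, 38 mm high, about 130 g. Origin: centre of the underside, z up.
- nut_jar: Round pale grey glass jar with brown nuts showing through its side, closed: glass body 52 mm across and 50 mm high, on it a narrower dark steel cap 40 mm across and 16 mm high (66 mm in all), about 170 g. Origin: centre of the underside, z up.
- wood_box: Square closed wooden box, 48 x 48 mm, 46 mm high, with a small brass knob 12 mm across and 6 mm high on top, about 100 g. Origin: centre of the underside; x and y along its sides, z up.
- cup: Open empty steel cup, 56 mm across its rim, 45 mm high; it stands among the stock and is to be left there. Origin: centre of the underside, z up.
- mortar: Brass mortar, 58 mm across its rim, 45 mm high, with its pestle standing in it to 82 mm; it stands among the stock and is to be left there. Origin: centre of the underside, z up.
Not all that is in view belongs to the job. What is shaped like the nut_jar but red is not meant.

How it is judged:
By the outcome, as a careful person would: the job done as asked, in the order asked, and still so for the second after the job is handed in, with the robot touching nothing.
It also fails if it takes over 112 s, if anything falls off the work surface, if the arm or the gripper's body presses on something with over 40 N, if the wrist force passes 120 N, or if a joint passes its speed limit or range.

ROBOT

A 7-joint arm with a two-finger parallel gripper is mounted at the origin on the work surface. World frame = base frame: x ahead of the robot, y to its left, z up, the work surface at z = 0. Lengths are in m, angles in degrees, forces in N, time in s.
With the tool pointing down it reaches from about 0.425 to 0.875 m from the base axis. Payload 4.7 kg.
Tool frame: the origin (TCP) lies on the centre line of the jaws, within the pads' length; the fingertips stand 14 mm ahead of it and the grasp point (between the pads) lies 5 mm behind it; z points along the fingers, y is the line along which they close (so a half turn about z gives the same grasp; the last joint's range is limited). The gripper opens to 87 mm and grips with 3 to 60 N. Pads are 19 mm wide; open, the fingers measure 117 mm over their backs; the gripper's body (75 mm by 190 mm) begins 51 mm behind the grasp point.
Start: joints at [-75.911, 18.392, -4.016, 83.108, 1.295, 78.541, -3.26], TCP at [0.149, 0.633, 0.237] pointing down, gripper open.
Joint ranges: [-163.93, 163.93], [-17.29, 119.83], [-79.2, 71.16], [3.27, 140.29], [-89.18, 269.18], [5.43, 117.66], [-154.24, 154.24]. Speed limits (degrees/s): [147.25, 147.25, 180, 180, 180, 180, 180].

INTERFACE

Orientations are given as [roll, pitch, yaw] about the fixed x, y, z axes, in that order (R = Rz(yaw) Ry(pitch) Rx(roll)).
In Python, from cell import env gives the robot as it stands.
- The arm moves only by the tool jog_arm, never from a script. Its argument "motion" is a list that holds one entry, the list of rows, each a list of 7 numbers: the shift along the tool's x, y, z in units of 0.1 m (1.0 is 0.1 m), then the turn, a rotation vector about the tool's x, y, z in units of 180 degrees (1.0 is 180 degrees), then the closure, from 0 (fully open) to 1 (shut). A call has 1 to 5 rows; each row is the pose to reach, as a shift and turn from the pose commanded when the call began, along the tool's axes at that moment, turning the shorter way round; what a row does not reach only later rows make up. A row lasts 1/10 s, in which the tool goes at most 50 mm and 8.59 degrees, less where a joint would pass 70% of its speed; a pose out of reach is approached as far as the arm can. A call with a number of a shift or a turn outside -1 to 1 is refused whole. A call with a gripper value outside its range is refused whole. The fingers move at their own pace and stop on an object; "grip_force" is the grip in N (left out, the last holds). Time passes only in rows, so rows that repeat a pose let the fingers close. It gives the time, the measured TCP pose, the force, the opening and the grip force at its end, in the units of the state.
- env.get_obs(): the state, without advancing time (a new reading comes with each control period).
- env.read_camera(name): name is "scene" or "top" or "wrist"; returns (picture, depth): 400x640x3 uint8, red, green, blue; 400x640 float32, m along the optical axis (not along the pixel's ray), 0 where there is no reading.
- env.camera_info(name): a dict with "camera_matrix" (3x3 intrinsics, pixels), "origin" and "orientation" of the camera in the world; the wrist camera has in their place "mount" (4x4, takes a point from camera to tool coordinates, whose origin is the TCP and whose axes are the flange's). Camera axes: x right, y down, z forward; pixel columns grow to the right and rows downward; lengths in m; the calibration is good to about 2 mm. A picture is of the moment at which its call begins: read the wrist's pose just before it. camera_info takes no time and is no camera call.
- env.sign_off(): hands the job in; it is judged then, once.
The state is a dict: "time_s": time; "qpos": joint angles; "joint_velocities": joint speeds; "effort": joint torques, N m; "tool_pos": TCP position; "tool_rot": TCP orientation; "force": force on the tool from outside, world axes, zero at the start; "wrist_torque": the same for the moment, N m; "grip_width": finger opening in m; "grasp_force": force on a finger pad.
Only numpy, scipy, OpenCV 4.12 (cv2) and the standard library are available. Lean on these libraries where they do the work, as an engineer would, in place of code of your own. Each camera call takes 0.05 s, during which the arm holds its last target. There are 200 camera calls.

## Working session

There is one attempt and no reset: what is moved stays moved. The work goes in short steps, Python scripts to look and compute and a tool call to move; the robot and the scene stay as the last step left them, time stands still between calls to the robot, and variables do not carry over. Pictures are saved under pics/ and viewed, at most 14 in all, crops included, and the job is handed in when it is done.

Besides the shell and the picture viewer there is one more tool, called after ">>>" as name([rows], argument=value, ...), one row to a line, values as JSON. jog_arm: Moves the arm, as the interface text tells. Shifts and turns lie within -1 to 1; 1 stands for 0.1 m of shift or 180 degrees of turn. Its arguments: {"type":"object","properties":{"motion":{"type":"array","items":{"type":"array","items":{"type":"array","items":{"type":"number"}}}},"grip_force":{"type":"number"}},"required":["motion"]}

```bash
ls; mkdir -p pics; cat > h.py <<'E'
import numpy as np, cv2
from scipy.spatial.transform import Rotation as R
from cell import env
def save(cam,name):
    im,d=env.read_camera(cam); cv2.imwrite(f'pics/{name}.png',im[:,:,::-1]); np.save(f'pics/{name}.npy',d); return im,d
def pose(info):
    o=np.array(info['orientation'],float)
    r=R.from_matrix(o) if o.shape==(3,3) else R.from_euler('xyz',o,degrees=True)
    return r.as_matrix(),np.array(info['origin'])
def world(cam,d):
    i=env.camera_info(cam);K=np.array(i['camera_matrix']);M,t=pose(i)
    v,u=np.mgrid[:d.shape[0],:d.shape[1]]
    P=np.stack([(u-K[0,2])/K[0,0]*d,(v-K[1,2])/K[1,1]*d,d],-1)
    return P@M.T+t
E
python3 - <<'E'
from h import *
for c in('top','scene'):
    print(env.camera_info(c)); save(c,c+'0')
o=env.get_obs();print(o)
E
```

```text
pics
{'camera_matrix': array([[487.19353389,   0.        , 314.15792578],
       [  0.        , 487.19353389, 206.50235592],
       [  0.        ,   0.        ,   1.        ]]), 'origin': array([0.43078766, 0.01818969, 0.88297209]), 'orientation': array([-171.73263153,   -2.65386293,  -89.18676925])}
{'camera_matrix': array([[520.14811   ,   0.        , 322.57761874],
       [  0.        , 520.14811   , 190.46599238],
       [  0.        ,   0.        ,   1.        ]]), 'origin': array([ 1.002037  , -0.54468787,  1.0320966 ]), 'orientation': array([-145.58256412,    0.88027851,   37.3844049 ])}
{'time_s': 0.1, 'qpos': array([-75.91192569,  18.4353078 ,  -4.01599187,  83.1664722 ,
         1.29529967,  78.54003322,  -3.2580378 ]), 'joint_velocities': array([-0.09084067, -0.11710155,  0.12034903, -0.15255854,  0.01191232,
       -0.02035403, -0.06578119]), 'effort': array([-1.32935033e-04, -4.92574883e+01, -4.05808305e-01, -3.13396668e+01,
       -6.42389199e-02,  3.94793821e-02,  5.36374716e-05]), 'tool_pos': array([0.14925249, 0.63216487, 0.23557792]), 'tool_rot': array([-1.79903434e+02,  5.47654454e-03,  1.66723952e+02]), 'force': array([-0.90970967, -0.5923519 , -0.53012121]), 'wrist_torque': array([-0.03205753, -0.05094796, -0.04913355]), 'grasp_force': 0.0, 'grip_width': 0.08730429345677669}
```

View pics/top0.png

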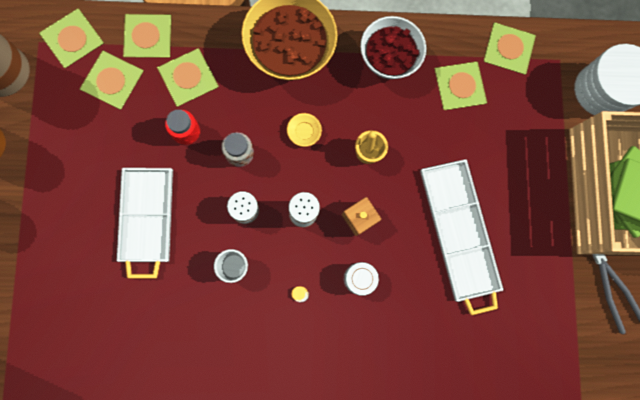

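View pics/scene0.png

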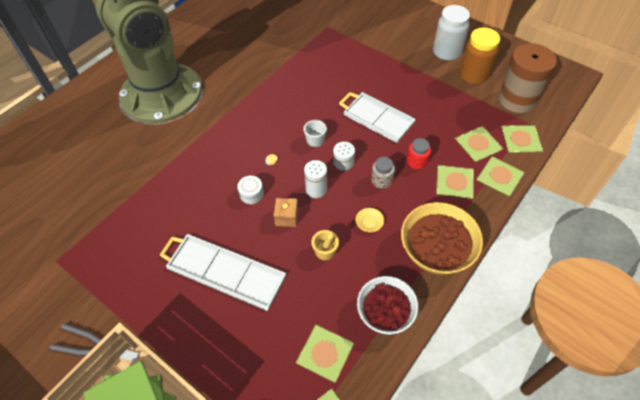

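Top view: the two holed shakers are at (242,207) and (304,208), the flat tin with its ring at (361,278), and the open cup at (231,265). The grey nut jar is at (237,149) with a red look-alike at (180,126). The box is at (362,216) and the mortar at (371,147). tray_two is on the left with its handle at (142,270), and tray_three on the right with its handle at (482,303). Next I'll measure heights and confirm with an enlarged crop.

```bash
python3 - <<'E'
from h import *
im=cv2.imread('pics/top0.png')
cv2.imwrite('pics/crop.png',cv2.resize(im[90:310,100:510],(800,430),interpolation=cv2.INTER_CUBIC))
Pt=world('top',np.load('pics/top0.npy'));Ps=world('scene',np.load('pics/scene0.npy'))
tab=Pt[330:390,200:400,2];print('table z top',np.median(tab),'scene',np.median(Ps[260:262,100:130,2]))
S=dict(tall_or_short_L=(242,207),R=(304,208),tin=(361,278),cup=(231,265),jar=(237,149),red=(180,126),box=(362,216),mortar=(371,147),dish=(304,130))
for n,(u,v) in S.items():
    c=Pt[v,u]; out=[]
    for P in(Pt,Ps):
        q=P.reshape(-1,3);q=q[np.hypot(*(q[:,:2]-c[:2]).T)<.045]
        zt=np.percentile(q[:,2],99.) ; zm=np.median(q[q[:,2]>.02,2])
        # top surface: highest dense level
        t=q[q[:,2]>zt-.008]
        (x,y),r=cv2.minEnclosingCircle(t[:,:2].astype(np.float32))
        b=(t[:,:2].max(0)+t[:,:2].min(0))/2
        out.append((len(t),round(zt,4),np.round([x,y,r],4),b.round(4)))
    print(n,c.round(3),out)
E
```

```text
table z top 0.0012193661187767657 scene 0.000717394879583555
tall_or_short_L [0.548 0.105 0.054] [(657, np.float64(0.0555), array([0.5513, 0.1048, 0.0251]), array([0.5508, 0.105 ])), (270, np.float64(0.0563), array([0.5492, 0.1031, 0.027 ]), array([0.5511, 0.1039]))]
R [ 0.544 -0.     0.086] [(693, np.float64(0.0875), array([ 0.5466, -0.0007,  0.0251]), array([ 0.5467, -0.0012])), (313, np.float64(0.0875), array([0.5467, 0.    , 0.0263]), array([5.466e-01, 3.000e-04]))]
tin [ 0.431 -0.101  0.042] [(808, np.float64(0.0421), array([ 0.4307, -0.1039,  0.028 ]), array([ 0.4306, -0.1038])), (362, np.float64(0.0426), array([ 0.4314, -0.1045,  0.0294]), array([ 0.4308, -0.1042]))]
cup [0.451 0.126 0.005] [(219, np.float64(0.0474), array([0.4492, 0.1211, 0.0279]), array([0.4485, 0.121 ])), (121, np.float64(0.0474), array([0.4485, 0.1213, 0.0294]), array([0.4498, 0.121 ]))]
jar [0.647 0.116 0.065] [(420, np.float64(0.0692), array([0.6563, 0.1184, 0.0199]), array([0.656 , 0.1186])), (190, np.float64(0.0698), array([0.6565, 0.1179, 0.0215]), array([0.6568, 0.1167]))]
red [0.684 0.214 0.068] [(425, np.float64(0.0693), array([0.6947, 0.2183, 0.0201]), array([0.6945, 0.2176])), (179, np.float64(0.0693), array([0.6942, 0.217 , 0.0207]), array([0.6944, 0.2173]))]
box [ 0.537 -0.102  0.051] [(684, np.float64(0.0527), array([ 0.5397, -0.1041,  0.0324]), array([ 0.54  , -0.1042])), (362, np.float64(0.0514), array([ 0.5404, -0.1027,  0.0322]), array([ 0.5406, -0.1024]))]
mortar [ 0.663 -0.119  0.043] [(55, np.float64(0.0816), array([ 0.6754, -0.1156,  0.0073]), array([ 0.6753, -0.116 ])), (35, np.float64(0.0809), array([ 0.677 , -0.1179,  0.0064]), array([ 0.6759, -0.1168]))]
dish [0.703 0.    0.004] [(571, np.float64(0.017), array([ 7.008e-01, -2.000e-04,  3.200e-02]), array([ 7.017e-01, -4.000e-04])), (292, np.float64(0.0172), array([ 6.993e-01, -4.000e-04,  3.250e-02]), array([6.998e-01, 5.000e-04]))]
  return _methods._mean(a, axis=axis, dtype=dtype,
  ret = ret.dtype.type(ret / rcount)
```

View pics/crop.png

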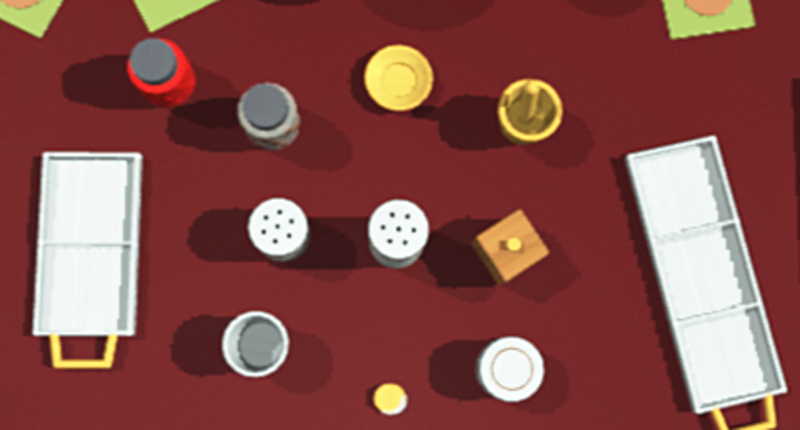

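The crop confirms it. The left shaker (278,228 in the crop) is 52 mm high, so it is the short one, and the right one (398,232) is 84 mm, so it is the tall one. The grey jar is at (267,110), the box is rotated, the ringed tin is at (511,368) and the open cup at (256,343). Next: tray poses, box yaw and the gripper's z reference.

```bash
python3 - <<'E'
from h import *
for cam in('top','scene'):
    im=cv2.imread(f'pics/{cam}0.png').astype(int);P=world(cam,np.load(f'pics/{cam}0.npy'))
    sat=im.max(2)-im.min(2)
    for n,c,rad in(('two',(.54,.27),.16),('three',(.53,-.285),.2)):
        m=(np.hypot(P[...,0]-c[0],P[...,1]-c[1])<rad)&(sat<50)&(im.min(2)>90)&(P[...,2]<.03)
        if n=='three': m&=P[...,1]<-.16
        else: m&=P[...,1]>.19
        k,l,st,_=cv2.connectedComponentsWithStats(m.astype(np.uint8)); i=1+st[1:,4].argmax()
        q=P[l==i]; r=cv2.minAreaRect(q[:,:2].astype(np.float32))
        print(cam,n,len(q),r,'z pct',np.percentile(q[:,2],[5,30,50,95]).round(4))
    m=(np.hypot(P[...,0]-.54,P[...,1]+.1035)<.045)&(P[...,2]>.038)&(P[...,2]<.052)
    print(cam,'box',cv2.minAreaRect(P[m][:,:2].astype(np.float32)))
print(env.camera_info('wrist'))
E
```

```text
top two 4912 ((0.5408591032028198, 0.2838382124900818), (0.17067542672157288, 0.09411591291427612), 0.8999239206314087) z pct [0.0014 0.0034 0.0043 0.0131]
top three 6689 ((0.5243374705314636, -0.2925690710544586), (0.2529972195625305, 0.09473670274019241), 14.327438354492188) z pct [0.0011 0.003  0.004  0.0127]
top box ((0.5400089621543884, -0.10337647795677185), (0.04796343296766281, 0.04858373478055), 33.7656135559082)
scene two 1901 ((0.5345130562782288, 0.2867894768714905), (0.1774730533361435, 0.11086945980787277), 1.399122953414917) z pct [-0.0002  0.0028  0.0042  0.0131]
scene three 4631 ((0.516914963722229, -0.2876198887825012), (0.2571098506450653, 0.09786488115787506), 13.823134422302246) z pct [-0.0002  0.0023  0.0036  0.0125]
scene box ((0.5392769575119019, -0.10366368293762207), (0.04837224632501602, 0.05255630984902382), 33.67904281616211)
{'camera_matrix': array([[329.60822933,   0.        , 323.15592389],
       [  0.        , 329.60822933, 195.41809771],
       [  0.        ,   0.        ,   1.        ]]), 'mount': array([[-1.07191618e-03, -9.64083074e-01, -2.65598715e-01,
         7.32792994e-02],
       [ 9.99999407e-01, -9.82221540e-04, -4.70530827e-04,
        -7.17238529e-04],
       [ 1.92754028e-04, -2.65599062e-01,  9.64083555e-01,
        -1.48785121e-01],
       [ 0.00000000e+00,  0.00000000e+00,  0.00000000e+00,
         1.00000000e+00]])}
```

```bash
python3 - <<'E'
from h import *
for cam in('top','scene'):
    im=cv2.imread(f'pics/{cam}0.png').astype(int);P=world(cam,np.load(f'pics/{cam}0.npy'))
    sat=im.max(2)-im.min(2)
    for n,c,a,L in(('two',(.541,.284),.9,.166),('three',(.5235,-.292),14.2,.246)):
        a=np.radians(a);x=np.array([np.cos(a),np.sin(a)]);y=np.array([-x[1],x[0]])
        d=P[...,:2]-np.array(c);X=d@x;Y=d@y
        m=(abs(X)<L/2+.008)&(abs(Y)<.053)&(P[...,2]>.0085)&(P[...,2]<.02)
        q=P[m]; r=cv2.minAreaRect(q[:,:2].astype(np.float32)); print(cam,n,m.sum(),r)
        for s in(-1,1):
            k=m&(Y*s>.036)&(abs(X)<L/2-.01); print('  side',s,k.sum(),np.percentile(Y[k],[3,50,97]).round(4),'slope deg',np.degrees(np.polyfit(X[k],Y[k],1)[0]).round(2))
            k=m&(X*s>L/2-.008)&(abs(Y)<.03); print('  end',s,k.sum(),np.percentile(X[k],[3,50,97]).round(4))
E
```

```text
top two 707 ((0.5362470746040344, 0.28052449226379395), (0.17252881824970245, 0.08759409189224243), 1.082996129989624)
  side -1 193 [-0.0469 -0.0452 -0.0428] slope deg 0.13
  end -1 61 [-0.0909 -0.0841 -0.0823]
  side 1 207 [0.0362 0.0375 0.0401] slope deg 0.07
  end 1 89 [0.0773 0.0788 0.081 ]
top three 968 ((0.5192679762840271, -0.290763258934021), (0.254220575094223, 0.08868144452571869), 14.270445823669434)
  side -1 307 [-0.0413 -0.0387 -0.0367] slope deg -0.11
  end -1 100 [-0.1301 -0.122  -0.1198]
  side 1 301 [0.0414 0.0441 0.046 ] slope deg -0.2
  end 1 64 [0.1199 0.1212 0.1232]
scene two 365 ((0.5369241833686829, 0.28070980310440063), (0.17265373468399048, 0.09203121066093445), 0.8903613090515137)
  side -1 99 [-0.049  -0.0455 -0.0419] slope deg -0.13
  end -1 32 [-0.09   -0.0839 -0.082 ]
  side 1 80 [0.0362 0.0381 0.0418] slope deg 0.1
  end 1 31 [0.0766 0.0793 0.0813]
scene three 656 ((0.5191288590431213, -0.29043054580688477), (0.2539539933204651, 0.08792626112699509), 14.099424362182617)
  side -1 186 [-0.0409 -0.0392 -0.0369] slope deg -0.24
  end -1 72 [-0.1305 -0.1224 -0.1194]
  side 1 187 [0.0403 0.0436 0.0462] slope deg -0.34
  end 1 53 [0.1185 0.121  0.1226]
```

```bash
cat > plan.py <<'E'
# usage: plan.py x,y,z,yaw [more waypoints]   -> per call: last-row shift (0.1 m) and tool-z turn (half turns)
from h import *
import sys
def main():
    o=env.get_obs(); p=np.array(o['tool_pos']);r=R.from_euler('xyz',o['tool_rot'],degrees=True)
    print('t',round(o['time_s'],2),'pos',p.round(4),'rot',np.round(o['tool_rot'],2),'F',np.round(o['force'],1),'w',round(o['grip_width'],4),'g',round(o['grasp_force'],1),'q',np.round(o['qpos'],0))
    for a in sys.argv[1:]:
        x,y,z,w=map(float,a.split(','));T=np.array([x,y,z]);rt=R.from_euler('xyz',[180,0,w],degrees=True)
        tot=(r.inv()*rt).as_rotvec()
        n=int(max(np.ceil(np.linalg.norm(T-p)/.105),np.ceil(np.degrees(np.linalg.norm(tot))/38),1))
        for i in range(n):
            s=r.inv().apply((T-p)/(n-i)); rv=(r.inv()*rt).as_rotvec()/(n-i)
            print('  ',(s*10).round(3),(rv/np.pi).round(3))
            p=p+(T-p)/(n-i); r=r*R.from_rotvec(rv)
        print(' -')
main()
E
python3 - <<'E'
from h import *
P=world('top',np.load('pics/top0.npy'));m=(P[...,2]>.02)&(P[...,1]<-.2)&(P[...,0]>.3)&(P[...,0]<.72)
print('crate ymax by z', [P[m&(P[...,2]>z)][:,1].max().round(3) for z in(.02,.05,.08,.12)])
E
python3 plan.py .5505,.1045,.18,14 .5505,.1045,.036,14
```

```text
t 0.1 pos [0.1493 0.6322 0.2356] rot [-1.7990e+02  1.0000e-02  1.6672e+02] F [-0.9 -0.6 -0.5] w 0.0873 g 0.0 q [-76.  18.  -4.  83.   1.  79.  -3.]
   [-0.731 -0.602  0.08 ] [-0.     0.     0.121]
   [-0.902 -0.287  0.08 ] [-0.     0.     0.121]
   [-0.944  0.069  0.08 ] [-0.     0.     0.121]
   [-0.851  0.415  0.08 ] [-0.     0.     0.121]
   [-0.636  0.702  0.079] [-0.     0.     0.121]
   [-0.33   0.888  0.079] [-0.     0.     0.121]
   [0.024 0.947 0.079] [-0.     0.     0.121]
 -
   [-0.   -0.    0.72] [ 0. -0. -0.]
   [-0.   -0.    0.72] [ 0. -0. -0.]
 -Traceback (most recent call last):
  File "<stdin>", line 3, in <module>
    return umr_maximum(a, axis, None, out, keepdims, initial, where)
ValueError: zero-size array to reduction operation maximum which has no identity
```

>>> jog_arm([
  [[-0.25,-0.2,0.03,0,0,0.04,0],[-0.5,-0.4,0.05,0,0,0.08,0],[-0.73,-0.6,0.08,0,0,0.121,0]],
])

```text
time_s: 0.4
tool_pos: [0.2074, 0.5562, 0.2279]
tool_rot: [-180.0, 0.0, 144.6]
force: [-0.4, -0.0, 0.6]
grip_width: 0.0868
grasp_force: 0.0
```

>>> jog_arm([
  [[-0.3,-0.1,0.03,0,0,0.04,0],[-0.6,-0.2,0.05,0,0,0.08,0],[-0.9,-0.29,0.08,0,0,0.121,0]],
])

```text
time_s: 0.7
tool_pos: [0.2641, 0.4806, 0.2201]
tool_rot: [-180.0, 0.0, 122.9]
force: [0.2, 0.0, -0.0]
grip_width: 0.0869
grasp_force: 0.0
```

>>> jog_arm([
  [[-0.3,0.02,0.03,0,0,0.04,0],[-0.6,0.05,0.05,0,0,0.08,0],[-0.94,0.07,0.08,0,0,0.121,0]],
])

```text
time_s: 1.0
tool_pos: [0.3211, 0.4063, 0.2122]
tool_rot: [-180.0, -0.0, 101.1]
force: [-0.1, 0.3, -0.5]
grip_width: 0.0868
grasp_force: 0.0
```

>>> jog_arm([
  [[-0.28,0.14,0.03,0,0,0.04,0],[-0.56,0.28,0.05,0,0,0.08,0],[-0.85,0.41,0.08,0,0,0.121,0]],
])

```text
time_s: 1.3
tool_pos: [0.3784, 0.3307, 0.2042]
tool_rot: [-180.0, 0.0, 79.3]
force: [0.2, 0.8, 0.7]
grip_width: 0.087
grasp_force: 0.0
```

>>> jog_arm([
  [[-0.21,0.23,0.03,0,0,0.04,0],[-0.42,0.46,0.05,0,0,0.08,0],[-0.64,0.7,0.08,0,0,0.121,0]],
])

```text
time_s: 1.6
tool_pos: [0.4355, 0.2553, 0.1963]
tool_rot: [-180.0, 0.0, 57.5]
force: [0.3, 0.2, -0.0]
grip_width: 0.0869
grasp_force: 0.0
```

>>> jog_arm([
  [[-0.11,0.3,0.03,0,0,0.04,0],[-0.22,0.6,0.05,0,0,0.08,0],[-0.33,0.89,0.08,0,0,0.121,0]],
])

```text
time_s: 1.9
tool_pos: [0.4934, 0.1797, 0.1883]
tool_rot: [-180.0, 0.0, 35.7]
force: [-0.1, 1.1, 0.2]
grip_width: 0.0869
grasp_force: 0.0
```

>>> jog_arm([
  [[0.01,0.32,0.03,0,0,0.04,0],[0.02,0.64,0.05,0,0,0.08,0],[0.02,0.95,0.08,0,0,0.121,0],[0.02,0.95,0.08,0,0,0.121,0],[0.02,0.95,0.08,0,0,0.121,0]],
])

```text
time_s: 2.4
tool_pos: [0.5502, 0.1047, 0.18]
tool_rot: [180.0, 0.1, 14.2]
force: [-1.0, 0.5, -0.1]
grip_width: 0.0869
grasp_force: 0.0
```

```bash
python3 - <<'E'
from h import *
P=world('top',np.load('pics/top0.npy'))
for z in(.02,.05,.08,.12):
    m=(P[...,2]>z)&(P[...,1]<-.34)&(P[...,0]>.3)&(P[...,0]<.72); print(z,m.sum(),P[m][:,1].max() if m.any() else '')
o=env.get_obs();save('wrist','w0')
E
python3 plan.py .5505,.1045,.18,14 .5505,.1045,.036,14
```

```text
0.02 7171 -0.5066214975520595
0.05 5361 -0.5066214975520595
0.08 1927 -0.5066214975520595
0.12 0 
t 2.45 pos [0.5498 0.106  0.1801] rot [-1.7997e+02  6.0000e-02  1.4340e+01] F [-0.   0.3 -0.2] w 0.0872 g 0.0 q [-43.  10.  33. 102.  -6.  70. -84.]
   [0.003 0.016 0.001] [-0.     0.     0.002]
 -
   [-0.   -0.    0.72] [ 0. -0. -0.]
   [-0.   -0.    0.72] [ 0. -0. -0.]
 -
```

>>> jog_arm([
  [[0,0.01,0.25,0,0,0,0],[0,0.01,0.5,0,0,0,0],[0,0.01,0.8,0,0,0,0]],
])

```text
time_s: 2.75
tool_pos: [0.5506, 0.1066, 0.1005]
tool_rot: [-179.9, -0.1, 14.5]
force: [-0.5, -0.0, 0.5]
grip_width: 0.0872
grasp_force: 0.0
```

>>> jog_arm([
  [[0,0,0.3,0,0,0,0],[0,0,0.5,0,0,0,0],[0,0,0.64,0,0,0,0],[0,0,0.64,0,0,0,0],[0,0,0.64,0,0,0,0]],
])

```text
time_s: 3.25
tool_pos: [0.5509, 0.1051, 0.0372]
tool_rot: [-180.0, -0.0, 14.3]
force: [0.4, 0.2, 0.3]
grip_width: 0.0869
grasp_force: 0.0
```

>>> jog_arm([
  [[0,0,0,0,0,0,0.3],[0,0,0,0,0,0,0.6],[0,0,0,0,0,0,1],[0,0,0,0,0,0,1],[0,0,0,0,0,0,1]],
], grip_force=20)

```text
time_s: 3.75
tool_pos: [0.5508, 0.1045, 0.0368]
tool_rot: [-180.0, -0.0, 14.3]
force: [-0.5, 0.7, -0.1]
grip_width: 0.0549
grasp_force: 0.0
```

>>> jog_arm([
  [[0,0,0,0,0,0,1],[0,0,0,0,0,0,1],[0,0,-0.1,0,0,0,1],[0,0,-0.2,0,0,0,1],[0,0,-0.2,0,0,0,1]],
])

```text
time_s: 4.25
tool_pos: [0.5521, 0.1047, 0.0585]
tool_rot: [-180.0, -0.2, 14.3]
force: [0.1, -0.0, -0.8]
grip_width: 0.0494
grasp_force: 20.0
```

```bash
python3 plan.py .5505,.1045,.20,14 .4448,-.3091,.20,14 .4448,-.3091,.041,14
```

```text
t 4.25 pos [0.5521 0.1047 0.0585] rot [-179.98   -0.2    14.25] F [ 0.1 -0.  -0.8] w 0.0494 g 20.0 q [-41.  18.  31. 108. -11.  56. -80.]
   [-0.005 -0.001 -0.708] [-0.    -0.001  0.001]
   [-0.007 -0.001 -0.708] [-0.    -0.001  0.001]
 -
   [-0.405  0.751  0.   ] [-0. -0. -0.]
   [-0.405  0.751  0.   ] [-0. -0. -0.]
   [-0.405  0.751  0.   ] [-0. -0. -0.]
   [-0.405  0.751  0.   ] [-0. -0. -0.]
   [-0.405  0.751  0.   ] [-0. -0. -0.]
 -
   [ 0.    -0.     0.795] [-0.  0.  0.]
   [ 0.    -0.     0.795] [-0.  0.  0.]
 -
```

>>> jog_arm([
  [[0,0,-0.2,0,0,0,1],[0,0,-0.45,0,0,0,1],[0,0,-0.7,0,0,0,1]],
])

```text
time_s: 4.55
tool_pos: [0.5503, 0.1042, 0.1272]
tool_rot: [180.0, 0.0, 14.2]
force: [0.5, 0.2, -2.2]
grip_width: 0.0495
grasp_force: 20.0
```

>>> jog_arm([
  [[-0.01,0,-0.25,0,0,0,1],[-0.02,0,-0.5,0,0,0,1],[-0.02,0,-0.7,0,0,0,1]],
])

```text
time_s: 4.85
tool_pos: [0.549, 0.1038, 0.1983]
tool_rot: [-180.0, -0.1, 14.3]
force: [0.3, 0.1, -1.7]
grip_width: 0.0496
grasp_force: 20.0
```

>>> jog_arm([
  [[-0.1,0.2,0,0,0,0,1],[-0.25,0.45,0,0,0,0,1],[-0.4,0.75,0,0,0,0,1]],
])

```text
time_s: 5.15
tool_pos: [0.5275, 0.0204, 0.196]
tool_rot: [-180.0, 0.0, 14.3]
force: [-0.1, -0.6, -1.1]
grip_width: 0.0495
grasp_force: 20.0
```

>>> jog_arm([
  [[-0.13,0.25,0,0,0,0,1],[-0.27,0.5,0,0,0,0,1],[-0.4,0.75,0,0,0,0,1]],
])

```text
time_s: 5.45
tool_pos: [0.5068, -0.0633, 0.1959]
tool_rot: [-180.0, 0.0, 14.2]
force: [-0.5, -0.6, -1.8]
grip_width: 0.0494
grasp_force: 20.0
```

>>> jog_arm([
  [[-0.13,0.25,0,0,0,0,1],[-0.27,0.5,0,0,0,0,1],[-0.4,0.75,0,0,0,0,1]],
])

```text
time_s: 5.75
tool_pos: [0.4863, -0.1456, 0.1959]
tool_rot: [-180.0, 0.0, 14.2]
force: [0.3, 0.2, -1.3]
grip_width: 0.0495
grasp_force: 20.0
```

>>> jog_arm([
  [[-0.13,0.25,0,0,0,0,1],[-0.27,0.5,0,0,0,0,1],[-0.4,0.75,0,0,0,0,1]],
])

```text
time_s: 6.05
tool_pos: [0.4659, -0.228, 0.1959]
tool_rot: [-180.0, 0.0, 14.2]
force: [0.5, -0.2, -1.6]
grip_width: 0.0493
grasp_force: 20.0
```

>>> jog_arm([
  [[-0.15,0.28,0,0,0,0,1],[-0.3,0.55,0,0,0,0,1],[-0.4,0.75,0,0,0,0,1],[-0.4,0.75,0,0,0,0,1],[-0.4,0.75,0,0,0,0,1]],
])

```text
time_s: 6.55
tool_pos: [0.4461, -0.3093, 0.1959]
tool_rot: [-179.9, 0.0, 14.1]
force: [0.4, 0.1, -1.7]
grip_width: 0.0497
grasp_force: 20.0
```

```bash
python3 plan.py .4448,-.3091,.20,14 .4448,-.3091,.050,14
```

```text
t 6.55 pos [ 0.4461 -0.3093  0.1959] rot [-1.7994e+02  4.0000e-02  1.4140e+01] F [ 0.4  0.1 -1.7] w 0.0497 g 20.0 q [-16.   9.  53. 103.  -8.  72. -37.]
   [-0.013 -0.005 -0.041] [-0.     0.     0.001]
 -
   [-0.   -0.    0.75] [ 0. -0. -0.]
   [-0.   -0.    0.75] [ 0. -0. -0.]
 -
```

>>> jog_arm([
  [[-0.01,0,0.25,0,0,0,1],[-0.01,0,0.5,0,0,0,1],[-0.01,0,0.8,0,0,0,1]],
])

```text
time_s: 6.85
tool_pos: [0.4473, -0.3076, 0.1159]
tool_rot: [-180.0, -0.1, 14.4]
force: [0.2, -0.0, -1.4]
grip_width: 0.0495
grasp_force: 20.0
```

>>> jog_arm([
  [[0,0,0.25,0,0,0,1],[0,0,0.45,0,0,0,1],[0,0,0.6,0,0,0,1],[0,0,0.65,0,0,0,1],[0,0,0.65,0,0,0,1]],
])

```text
time_s: 7.35
tool_pos: [0.4462, -0.3084, 0.0512]
tool_rot: [-180.0, 0.0, 14.3]
force: [-0.3, -0.3, -1.8]
grip_width: 0.0493
grasp_force: 20.0
```

>>> jog_arm([
  [[0,0,0.03,0,0,0,1],[0,0,0.06,0,0,0,1],[0,0,0.09,0,0,0,1],[0,0,0.1,0,0,0,1],[0,0,0.1,0,0,0,1]],
])

```text
time_s: 7.85
tool_pos: [0.4463, -0.309, 0.0415]
tool_rot: [-180.0, -0.0, 14.3]
force: [-0.8, -0.6, -0.9]
grip_width: 0.0497
grasp_force: 20.0
```

>>> jog_arm([
  [[0,0,0.01,0,0,0,1],[0,0,0.01,0,0,0,1]],
])

```text
time_s: 8.05
tool_pos: [0.4463, -0.309, 0.0405]
tool_rot: [-180.0, -0.0, 14.3]
force: [-0.9, -0.2, -1.1]
grip_width: 0.0498
grasp_force: 20.0
```

>>> jog_arm([
  [[0,0,0.01,0,0,0,1],[0,0,0.01,0,0,0,1]],
])

```text
time_s: 8.25
tool_pos: [0.4464, -0.3091, 0.0397]
tool_rot: [180.0, -0.0, 14.3]
force: [-0.1, -0.3, -0.5]
grip_width: 0.0497
grasp_force: 20.0
```

>>> jog_arm([
  [[0,0,0.0,0,0,0,0.35],[0,0,0.0,0,0,0,0.3],[0,0,0.0,0,0,0,0.2],[0,0,0.0,0,0,0,0.2],[0,0,0.0,0,0,0,0.2]],
])

```text
time_s: 8.75
tool_pos: [0.4464, -0.309, 0.0396]
tool_rot: [180.0, -0.0, 14.3]
force: [-0.7, -0.2, -0.1]
grip_width: 0.0687
grasp_force: 0.0
```

>>> jog_arm([
  [[0,0,-0.2,0,0,0,0.1],[0,0,-0.5,0,0,0,0],[0,0,-0.8,0,0,0,0],[0,0,-1,0,0,0,0]],
])

```text
time_s: 9.15
tool_pos: [0.4468, -0.3097, 0.1415]
tool_rot: [179.9, -0.1, 14.2]
force: [1.1, -0.5, -0.9]
grip_width: 0.0858
grasp_force: 0.0
```

```bash
python3 plan.py .455,-.307,.19,14 .656,.118,.19,14 .656,.118,.032,14
```

```text
t 9.15 pos [ 0.4468 -0.3097  0.1415] rot [ 1.7993e+02 -1.0000e-01  1.4230e+01] F [ 1.1 -0.5 -0.9] w 0.0858 g 0.0 q [-15.  13.  53. 107. -11.  66. -34.]
   [ 0.087 -0.005 -0.485] [ 0.    -0.001  0.001]
 -
   [ 0.596 -0.727 -0.   ] [-0.  0.  0.]
   [ 0.596 -0.727 -0.   ] [-0.  0.  0.]
   [ 0.596 -0.727 -0.   ] [-0.  0.  0.]
   [ 0.596 -0.727 -0.   ] [-0.  0.  0.]
   [ 0.596 -0.727 -0.   ] [-0.  0.  0.]
 -
   [ 0.   -0.    0.79] [0. 0. 0.]
   [ 0.   -0.    0.79] [0. 0. 0.]
 -
```

>>> jog_arm([
  [[0.03,0,-0.2,0,0,0,0],[0.06,0,-0.4,0,0,0,0],[0.09,0,-0.48,0,0,0,0]],
])

```text
time_s: 9.45
tool_pos: [0.4559, -0.3074, 0.1894]
tool_rot: [179.9, -0.2, 14.3]
force: [0.1, 0.1, -0.8]
grip_width: 0.087
grasp_force: 0.0
```

>>> jog_arm([
  [[0.15,-0.18,0,0,0,0,0],[0.35,-0.43,0,0,0,0,0],[0.6,-0.73,0,0,0,0,0]],
])

```text
time_s: 9.75
tool_pos: [0.4947, -0.2216, 0.1872]
tool_rot: [180.0, 0.0, 14.1]
force: [1.4, 1.0, -0.1]
grip_width: 0.0873
grasp_force: 0.0
```

>>> jog_arm([
  [[0.2,-0.24,0,0,0,0,0],[0.4,-0.48,0,0,0,0,0],[0.6,-0.73,0,0,0,0,0]],
])

```text
time_s: 10.05
tool_pos: [0.5355, -0.1345, 0.1869]
tool_rot: [-180.0, 0.0, 14.3]
force: [0.3, 0.2, 0.1]
grip_width: 0.0869
grasp_force: 0.0
```

>>> jog_arm([
  [[0.2,-0.24,0,0,0,0,0],[0.4,-0.48,0,0,0,0,0],[0.6,-0.73,0,0,0,0,0]],
])

```text
time_s: 10.35
tool_pos: [0.5757, -0.0491, 0.1868]
tool_rot: [-180.0, 0.0, 14.3]
force: [-0.3, -0.5, -0.6]
grip_width: 0.087
grasp_force: 0.0
```

>>> jog_arm([
  [[0.2,-0.24,0,0,0,0,0],[0.4,-0.48,0,0,0,0,0],[0.6,-0.73,0,0,0,0,0]],
])

```text
time_s: 10.65
tool_pos: [0.6158, 0.0364, 0.1867]
tool_rot: [-180.0, 0.1, 14.3]
force: [0.6, 0.3, 0.1]
grip_width: 0.0871
grasp_force: 0.0
```

>>> jog_arm([
  [[0.22,-0.28,0,0,0,0,0],[0.45,-0.55,0,0,0,0,0],[0.6,-0.73,0,0,0,0,0],[0.6,-0.73,0,0,0,0,0],[0.6,-0.73,0,0,0,0,0]],
])

```text
time_s: 11.15
tool_pos: [0.6555, 0.1207, 0.1864]
tool_rot: [179.9, 0.1, 14.3]
force: [0.6, 0.2, -0.2]
grip_width: 0.0868
grasp_force: 0.0
```

```bash
python3 - <<'E'
from h import *
save('wrist','w1')
E
python3 plan.py .656,.118,.19,14 .656,.118,.032,14
```

```text
t 11.2 pos [0.6555 0.1194 0.1868] rot [1.7994e+02 8.0000e-02 1.4190e+01] F [ 0.3 -1.3  0.1] w 0.0872 g 0.0 q [-41.  25.  38.  86. -16.  75. -77.]
   [ 0.002  0.015 -0.032] [0.    0.    0.001]
 -
   [ 0.   -0.    0.79] [-0.  0.  0.]
   [ 0.   -0.    0.79] [-0.  0.  0.]
 -
```

View pics/w1.png

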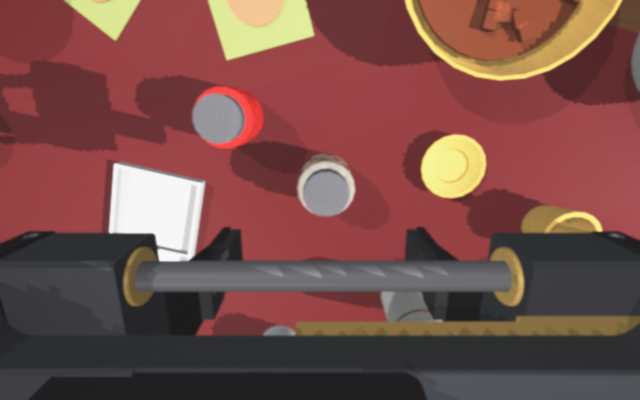

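The wrist view shows the grey jar centred between the fingers at (326,188), with the red look-alike clear to the left at (222,117). Descending.

>>> jog_arm([
  [[0,0.01,0.25,0,0,0,0],[0,0.015,0.5,0,0,0,0],[0,0.015,0.8,0,0,0,0]],
])

```text
time_s: 11.5
tool_pos: [0.6566, 0.117, 0.1079]
tool_rot: [180.0, -0.1, 14.1]
force: [0.8, 0.6, -0.7]
grip_width: 0.0871
grasp_force: 0.0
```

>>> jog_arm([
  [[0,0,0.3,0,0,0,0],[0,0,0.55,0,0,0,0],[0,0,0.74,0,0,0,0],[0,0,0.74,0,0,0,0],[0,0,0.74,0,0,0,0]],
])

```text
time_s: 12.0
tool_pos: [0.6563, 0.1178, 0.0341]
tool_rot: [180.0, 0.0, 14.1]
force: [0.7, 0.1, 0.1]
grip_width: 0.0873
grasp_force: 0.0
```

>>> jog_arm([
  [[0,0,0,0,0,0,0.3],[0,0,0,0,0,0,0.6],[0,0,0,0,0,0,1],[0,0,0,0,0,0,1],[0,0,0,0,0,0,1]],
])

```text
time_s: 12.5
tool_pos: [0.6564, 0.1195, 0.0339]
tool_rot: [-180.0, -0.0, 14.3]
force: [0.5, 0.3, 0.2]
grip_width: 0.055
grasp_force: 0.0
```

>>> jog_arm([
  [[0,0,0,0,0,0,1],[0,0,0,0,0,0,1],[0,0,0,0,0,0,1]],
])

```text
time_s: 12.8
tool_pos: [0.6564, 0.1194, 0.0338]
tool_rot: [-180.0, -0.0, 14.3]
force: [-0.2, 0.3, 2.5]
grip_width: 0.0516
grasp_force: 20.0
```

>>> jog_arm([
  [[0,0,-0.1,0,0,0,1],[0,0,-0.3,0,0,0,1],[0,0,-0.6,0,0,0,1],[0,0,-0.85,0,0,0,1],[0,0,-1,0,0,0,1]],
])

```text
time_s: 13.3
tool_pos: [0.6571, 0.1194, 0.1362]
tool_rot: [-180.0, -0.2, 14.3]
force: [-0.1, 0.1, -1.4]
grip_width: 0.0515
grasp_force: 20.0
```

```bash
python3 plan.py .64,.09,.19,14 .5224,-.2897,.19,14
```

```text
t 13.3 pos [0.6571 0.1194 0.1362] rot [-1.7999e+02 -1.6000e-01  1.4250e+01] F [-0.1  0.1 -1.4] w 0.0515 g 20.0 q [-40.  27.  37.  89. -17.  70. -76.]
   [-0.237  0.242 -0.539] [-0.    -0.001  0.001]
 -
   [-0.515  0.85   0.   ] [0. 0. 0.]
   [-0.515  0.85   0.   ] [0. 0. 0.]
   [-0.515  0.85   0.   ] [0. 0. 0.]
   [-0.515  0.85   0.   ] [0. 0. 0.]
 -
```

>>> jog_arm([
  [[-0.05,0.05,-0.2,0,0,0,1],[-0.13,0.13,-0.4,0,0,0,1],[-0.24,0.24,-0.54,0,0,0,1]],
])

```text
time_s: 13.6
tool_pos: [0.6389, 0.0908, 0.1886]
tool_rot: [-180.0, -0.0, 14.3]
force: [-0.7, 0.0, -1.6]
grip_width: 0.0515
grasp_force: 20.0
```

>>> jog_arm([
  [[-0.15,0.25,0,0,0,0,1],[-0.33,0.55,0,0,0,0,1],[-0.52,0.85,0,0,0,0,1]],
])

```text
time_s: 13.9
tool_pos: [0.6087, -0.0057, 0.1873]
tool_rot: [-180.0, 0.0, 14.3]
force: [0.7, -0.2, -1.0]
grip_width: 0.0513
grasp_force: 20.0
```

>>> jog_arm([
  [[-0.17,0.28,0,0,0,0,1],[-0.34,0.56,0,0,0,0,1],[-0.52,0.85,0,0,0,0,1]],
])

```text
time_s: 14.2
tool_pos: [0.5791, -0.1011, 0.1873]
tool_rot: [-180.0, 0.0, 14.3]
force: [0.3, -0.1, -1.3]
grip_width: 0.0514
grasp_force: 20.0
```

>>> jog_arm([
  [[-0.17,0.28,0,0,0,0,1],[-0.34,0.56,0,0,0,0,1],[-0.51,0.85,0,0,0,0,1]],
])

```text
time_s: 14.5
tool_pos: [0.5506, -0.196, 0.1873]
tool_rot: [-179.9, 0.0, 14.3]
force: [0.5, -0.5, -1.2]
grip_width: 0.0513
grasp_force: 20.0
```

>>> jog_arm([
  [[-0.19,0.32,0,0,0,0,1],[-0.38,0.63,0,0,0,0,1],[-0.51,0.85,0,0,0,0,1],[-0.51,0.85,0,0,0,0,1],[-0.51,0.85,0,0,0,0,1]],
])

```text
time_s: 15.0
tool_pos: [0.5225, -0.2902, 0.1872]
tool_rot: [-179.9, 0.0, 14.2]
force: [-0.4, -0.4, -1.4]
grip_width: 0.0517
grasp_force: 20.0
```

```bash
python3 plan.py .5224,-.2897,.05,14.1
```

```text
t 15.0 pos [ 0.5225 -0.2902  0.1872] rot [-1.7994e+02  2.0000e-02  1.4160e+01] F [-0.4 -0.4 -1.4] w 0.0517 g 20.0 q [-14.  18.  49.  96. -14.  72. -38.]
   [ 0.    -0.002  0.686] [-0.  0.  0.]
   [ 0.    -0.002  0.686] [-0.  0.  0.]
 -
```

>>> jog_arm([
  [[0,0,0.25,0,0,0,1],[0,0,0.5,0,0,0,1],[0,0,0.8,0,0,0,1]],
])

```text
time_s: 15.3
tool_pos: [0.5246, -0.2879, 0.1071]
tool_rot: [-180.0, -0.1, 14.4]
force: [-0.1, 0.7, -1.8]
grip_width: 0.0516
grasp_force: 20.0
```

>>> jog_arm([
  [[0,0,0.25,0,0,0,1],[0,0,0.45,0,0,0,1],[0,0,0.57,0,0,0,1],[0,0,0.6,0,0,0,1],[0,0,0.6,0,0,0,1]],
])

```text
time_s: 15.8
tool_pos: [0.5235, -0.2894, 0.0476]
tool_rot: [-180.0, -0.0, 14.3]
force: [0.0, 0.5, -0.7]
grip_width: 0.0514
grasp_force: 20.0
```

>>> jog_arm([
  [[0,0,0.03,0,0,0,1],[0,0,0.06,0,0,0,1],[0,0,0.09,0,0,0,1],[0,0,0.09,0,0,0,1]],
])

```text
time_s: 16.2
tool_pos: [0.5228, -0.29, 0.0383]
tool_rot: [-180.0, 0.0, 14.3]
force: [0.5, -0.6, -1.4]
grip_width: 0.0515
grasp_force: 20.0
```

>>> jog_arm([
  [[0,0,0.01,0,0,0,1],[0,0,0.01,0,0,0,1]],
])

```text
time_s: 16.4
tool_pos: [0.523, -0.2901, 0.0376]
tool_rot: [-180.0, -0.0, 14.3]
force: [0.7, -0.4, -1.9]
grip_width: 0.0515
grasp_force: 20.0
```

Box next: (.540,-.1035), yaw 33.7. Its grip point is at TCP .032.

>>> jog_arm([
  [[0,0,0.007,0,0,0,1],[0,0,0.007,0,0,0,1]],
])

```text
time_s: 16.6
tool_pos: [0.523, -0.2901, 0.0368]
tool_rot: [-180.0, -0.0, 14.3]
force: [0.3, 0.5, -1.4]
grip_width: 0.0516
grasp_force: 20.0
```

>>> jog_arm([
  [[0,0,0.0,0,0,0,0.35],[0,0,0.0,0,0,0,0.3],[0,0,0.0,0,0,0,0.2],[0,0,0.0,0,0,0,0.2],[0,0,0.0,0,0,0,0.2]],
])

```text
time_s: 17.1
tool_pos: [0.5231, -0.2901, 0.0369]
tool_rot: [180.0, -0.0, 14.3]
force: [0.9, 0.1, 1.0]
grip_width: 0.0686
grasp_force: 0.0
```

>>> jog_arm([
  [[0,0,-0.2,0,0,0,0.1],[0,0,-0.5,0,0,0,0],[0,0,-0.8,0,0,0,0],[0,0,-1,0,0,0,0]],
])

```text
time_s: 17.5
tool_pos: [0.5236, -0.2907, 0.139]
tool_rot: [179.9, -0.1, 14.2]
force: [1.2, 0.2, 0.4]
grip_width: 0.0861
grasp_force: 0.0
```

```bash
python3 plan.py .540,-.1035,.18,33.7 .540,-.1035,.033,33.7
```

```text
t 17.5 pos [ 0.5236 -0.2907  0.139 ] rot [ 1.7993e+02 -1.1000e-01  1.4240e+01] F [1.2 0.2 0.4] w 0.0861 g 0.0 q [-13.  21.  48.  99. -17.  67. -36.]
   [ 0.31  -0.887 -0.205] [ 0.    -0.    -0.054]
   [ 0.455 -0.822 -0.205] [ 0.    -0.    -0.054]
 -
   [ 0.    -0.     0.735] [-0.  0.  0.]
   [ 0.    -0.     0.735] [-0.  0.  0.]
 -
```

>>> jog_arm([
  [[0.08,-0.25,-0.12,0,0,-0.018,0],[0.18,-0.55,-0.2,0,0,-0.036,0],[0.31,-0.89,-0.21,0,0,-0.054,0]],
])

```text
time_s: 17.8
tool_pos: [0.5314, -0.1967, 0.1593]
tool_rot: [179.9, -0.1, 24.0]
force: [0.9, -0.5, -0.6]
grip_width: 0.087
grasp_force: 0.0
```

>>> jog_arm([
  [[0.17,-0.3,-0.12,0,0,-0.02,0],[0.35,-0.63,-0.2,0,0,-0.04,0],[0.46,-0.82,-0.21,0,0,-0.054,0],[0.46,-0.82,-0.21,0,0,-0.054,0],[0.46,-0.82,-0.21,0,0,-0.054,0]],
])

```text
time_s: 18.3
tool_pos: [0.5395, -0.1033, 0.1785]
tool_rot: [180.0, 0.0, 33.7]
force: [-0.8, -0.2, 0.9]
grip_width: 0.0872
grasp_force: 0.0
```

```bash
python3 plan.py .540,-.1035,.11,33.7 .540,-.1035,.033,33.7
```

```text
t 18.3 pos [ 0.5395 -0.1033  0.1785] rot [1.7998e+02 5.0000e-02 3.3680e+01] F [-0.8 -0.2  0.9] w 0.0872 g 0.0 q [-30.  10.  42. 103.  -7.  70. -42.]
   [0.003 0.004 0.685] [ 0.  0. -0.]
 -
   [ 0.   -0.    0.77] [0. 0. 0.]
 -
```

>>> jog_arm([
  [[0,0,0.2,0,0,0,0],[0,0,0.45,0,0,0,0],[0,0,0.7,0,0,0,0]],
])

```text
time_s: 18.6
tool_pos: [0.5394, -0.1054, 0.108]
tool_rot: [179.9, 0.0, 33.5]
force: [-0.7, -0.5, -1.0]
grip_width: 0.0869
grasp_force: 0.0
```

>>> jog_arm([
  [[0,0,0.3,0,0,0,0],[0,0,0.55,0,0,0,0],[0,0,0.75,0,0,0,0],[0,0,0.75,0,0,0,0],[0,0,0.75,0,0,0,0]],
])

```text
time_s: 19.1
tool_pos: [0.5394, -0.1047, 0.0339]
tool_rot: [180.0, 0.1, 33.5]
force: [-0.9, -0.7, -0.5]
grip_width: 0.087
grasp_force: 0.0
```

>>> jog_arm([
  [[0,0,0,0,0,0,0.3],[0,0,0,0,0,0,0.6],[0,0,0,0,0,0,1],[0,0,0,0,0,0,1],[0,0,0,0,0,0,1]],
])

```text
time_s: 19.6
tool_pos: [0.54, -0.1024, 0.0342]
tool_rot: [180.0, -0.0, 33.7]
force: [0.7, -0.5, -0.1]
grip_width: 0.0547
grasp_force: 0.0
```

>>> jog_arm([
  [[0,0,0,0,0,0,1],[0,0,0,0,0,0,1],[0,0,0,0,0,0,1]],
])

```text
time_s: 19.9
tool_pos: [0.54, -0.1025, 0.034]
tool_rot: [-180.0, -0.0, 33.7]
force: [-1.0, 0.3, 2.5]
grip_width: 0.0477
grasp_force: 20.0
```

>>> jog_arm([
  [[0,0,-0.1,0,0,0,1],[0,0,-0.3,0,0,0,1],[0,0,-0.6,0,0,0,1],[0,0,-0.85,0,0,0,1],[0,0,-1,0,0,0,1]],
])

```text
time_s: 20.4
tool_pos: [0.5407, -0.1029, 0.1362]
tool_rot: [179.9, -0.1, 33.7]
force: [-0.5, 0.8, -1.4]
grip_width: 0.0475
grasp_force: 20.0
```

```bash
python3 plan.py .600,-.2703,.18,14.1
```

```text
t 20.4 pos [ 0.5407 -0.1029  0.1362] rot [ 1.7992e+02 -1.4000e-01  3.3680e+01] F [-0.5  0.8 -1.4] w 0.0475 g 20.0 q [-30.  12.  42. 106.  -9.  65. -40.]
   [-0.217  0.861 -0.218] [ 0.    -0.     0.054]
   [-0.067  0.885 -0.218] [ 0.    -0.     0.054]
 -
```

>>> jog_arm([
  [[-0.05,0.22,-0.12,0,0,0.018,1],[-0.12,0.5,-0.2,0,0,0.036,1],[-0.22,0.86,-0.22,0,0,0.054,1]],
])

```text
time_s: 20.7
tool_pos: [0.5703, -0.1852, 0.1569]
tool_rot: [-179.9, -0.1, 24.1]
force: [0.5, -0.5, -0.3]
grip_width: 0.0476
grasp_force: 20.0
```

>>> jog_arm([
  [[-0.03,0.35,-0.12,0,0,0.02,1],[-0.05,0.68,-0.2,0,0,0.04,1],[-0.07,0.88,-0.22,0,0,0.054,1],[-0.07,0.88,-0.22,0,0,0.054,1],[-0.07,0.88,-0.22,0,0,0.054,1]],
])

```text
time_s: 21.2
tool_pos: [0.598, -0.2695, 0.1772]
tool_rot: [-179.9, 0.1, 14.2]
force: [-0.2, -0.3, -0.7]
grip_width: 0.0474
grasp_force: 20.0
```

```bash
python3 plan.py .600,-.2703,.05,14.1
```

```text
t 21.2 pos [ 0.598  -0.2695  0.1772] rot [-1.7994e+02  7.0000e-02  1.4250e+01] F [-0.2 -0.3 -0.7] w 0.0474 g 20.0 q [-13.  26.  47.  88. -20.  74. -39.]
   [0.009 0.007 0.636] [-0.  0.  0.]
   [0.009 0.007 0.636] [-0.  0.  0.]
 -
```

>>> jog_arm([
  [[0.01,0,0.25,0,0,0,1],[0.01,0,0.5,0,0,0,1],[0.01,0,0.8,0,0,0,1]],
])

```text
time_s: 21.5
tool_pos: [0.6002, -0.2671, 0.0974]
tool_rot: [-179.9, -0.1, 14.4]
force: [0.2, -0.5, -2.1]
grip_width: 0.048
grasp_force: 20.0
```

>>> jog_arm([
  [[0,0,0.22,0,0,0,1],[0,0,0.4,0,0,0,1],[0,0,0.48,0,0,0,1],[0,0,0.5,0,0,0,1],[0,0,0.5,0,0,0,1]],
])

```text
time_s: 22.0
tool_pos: [0.6, -0.2693, 0.0485]
tool_rot: [180.0, -0.0, 14.3]
force: [0.5, 0.1, -0.8]
grip_width: 0.0479
grasp_force: 20.0
```

>>> jog_arm([
  [[0,0,0.03,0,0,0,1],[0,0,0.06,0,0,0,1],[0,0,0.09,0,0,0,1],[0,0,0.09,0,0,0,1]],
])

```text
time_s: 22.4
tool_pos: [0.5994, -0.2691, 0.0385]
tool_rot: [-180.0, 0.0, 14.3]
force: [0.0, -0.2, -1.0]
grip_width: 0.0475
grasp_force: 20.0
```

>>> jog_arm([
  [[0,0,0.008,0,0,0,1],[0,0,0.008,0,0,0,1]],
])

```text
time_s: 22.6
tool_pos: [0.5996, -0.2693, 0.038]
tool_rot: [-180.0, -0.0, 14.3]
force: [-0.1, -0.8, -0.3]
grip_width: 0.0477
grasp_force: 20.0
```

>>> jog_arm([
  [[0,0,0.009,0,0,0,1],[0,0,0.009,0,0,0,1]],
])

```text
time_s: 22.8
tool_pos: [0.5996, -0.2693, 0.0371]
tool_rot: [-180.0, -0.0, 14.3]
force: [0.3, 0.8, -2.3]
grip_width: 0.0482
grasp_force: 20.0
```

>>> jog_arm([
  [[0,0,0.0,0,0,0,0.38],[0,0,0.0,0,0,0,0.3],[0,0,0.0,0,0,0,0.2],[0,0,0.0,0,0,0,0.2],[0,0,0.0,0,0,0,0.2]],
])

```text
time_s: 23.3
tool_pos: [0.5996, -0.2693, 0.0372]
tool_rot: [-180.0, -0.0, 14.3]
force: [-0.6, -0.1, 0.9]
grip_width: 0.0681
grasp_force: 0.0
```

>>> jog_arm([
  [[0,0,-0.2,0,0,0,0.1],[0,0,-0.5,0,0,0,0],[0,0,-0.8,0,0,0,0],[0,0,-1,0,0,0,0]],
])

```text
time_s: 23.7
tool_pos: [0.6002, -0.2699, 0.1395]
tool_rot: [179.9, -0.1, 14.2]
force: [0.5, 0.5, -0.1]
grip_width: 0.0856
grasp_force: 0.0
```

```bash
python3 plan.py .56,-.22,.18,8 .4307,-.104,.16,1 .4307,-.104,.029,1; python3 - <<'E'
from h import *
im,d=save('top','t1'); cv2.imwrite('pics/t1c.png',cv2.resize(im[90:330,100:530,::-1],(800,447),interpolation=cv2.INTER_CUBIC))
E
```

```text
t 23.7 pos [ 0.6002 -0.2699  0.1395] rot [ 1.7992e+02 -1.2000e-01  1.4250e+01] F [ 0.5  0.5 -0.1] w 0.0856 g 0.0 q [-13.  28.  46.  90. -21.  70. -38.]
   [-0.266 -0.582 -0.406] [ 0.    -0.001  0.035]
 -
   [-0.559 -0.664  0.1  ] [ 0.    -0.     0.019]
   [-0.599 -0.629  0.1  ] [ 0.    -0.     0.019]
 -
   [-0.    -0.     0.655] [ 0.  0. -0.]
   [-0.    -0.     0.655] [ 0.  0. -0.]
 -
```

View pics/t1c.png

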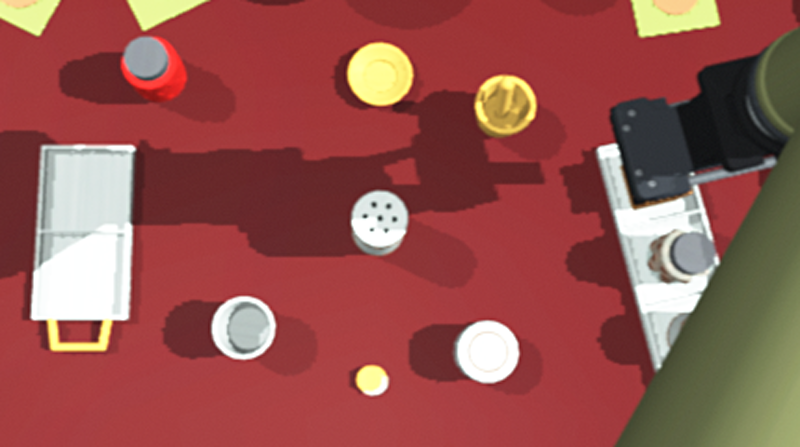

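The jar stands in the middle place at (685,255), and the shaker and the box are partly hidden by the arm. The tin, tall shaker, cup and mortar are unmoved. On to the tin.

>>> jog_arm([
  [[-0.08,-0.15,-0.2,0,0,0.01,0],[-0.18,-0.4,-0.35,0,0,0.022,0],[-0.27,-0.58,-0.41,0,0,0.035,0]],
])

```text
time_s: 24.05
tool_pos: [0.5591, -0.2191, 0.1791]
tool_rot: [-180.0, -0.1, 7.9]
force: [-0.3, 0.5, -0.8]
grip_width: 0.087
grasp_force: 0.0
```

>>> jog_arm([
  [[-0.18,-0.22,0.03,0,0,0.006,0],[-0.37,-0.44,0.06,0,0,0.012,0],[-0.56,-0.66,0.1,0,0,0.019,0]],
])

```text
time_s: 24.35
tool_pos: [0.4936, -0.1615, 0.1676]
tool_rot: [180.0, 0.0, 4.5]
force: [-0.6, -0.5, -0.0]
grip_width: 0.0869
grasp_force: 0.0
```

>>> jog_arm([
  [[-0.22,-0.23,0.03,0,0,0.007,0],[-0.45,-0.46,0.06,0,0,0.014,0],[-0.6,-0.63,0.1,0,0,0.019,0],[-0.6,-0.63,0.1,0,0,0.019,0],[-0.6,-0.63,0.1,0,0,0.019,0]],
])

```text
time_s: 24.85
tool_pos: [0.43, -0.104, 0.1583]
tool_rot: [-179.9, -0.1, 1.2]
force: [-0.2, -0.6, 0.5]
grip_width: 0.0871
grasp_force: 0.0
```

```bash
python3 plan.py .4307,-.104,.10,1 .4307,-.104,.028,1
```

```text
t 24.85 pos [ 0.43   -0.104   0.1583] rot [-1.7995e+02 -7.0000e-02  1.1700e+00] F [-0.2 -0.6  0.5] w 0.0871 g 0.0 q [-40.  -8.  47. 118.   6.  67. -84.]
   [0.007 0.001 0.583] [-0.    -0.     0.001]
 -
   [ 0.   -0.    0.72] [ 0.  0. -0.]
 -
```

>>> jog_arm([
  [[0,0,0.2,0,0,0,0],[0,0,0.4,0,0,0,0],[0,0,0.6,0,0,0,0]],
])

```text
time_s: 25.15
tool_pos: [0.4309, -0.1055, 0.0979]
tool_rot: [179.9, -0.1, 1.0]
force: [0.3, 0.1, -0.4]
grip_width: 0.0871
grasp_force: 0.0
```

>>> jog_arm([
  [[0,0,0.25,0,0,0,0],[0,0,0.5,0,0,0,0],[0,0,0.65,0,0,0,0],[0,0,0.7,0,0,0,0],[0,0,0.7,0,0,0,0]],
])

```text
time_s: 25.65
tool_pos: [0.4299, -0.1053, 0.0279]
tool_rot: [179.9, 0.1, 1.0]
force: [-0.1, 0.6, 0.9]
grip_width: 0.0874
grasp_force: 0.0
```

>>> jog_arm([
  [[0,0,0,0,0,0,0.3],[0,0,0,0,0,0,0.6],[0,0,0,0,0,0,1],[0,0,0,0,0,0,1],[0,0,0,0,0,0,1]],
])

```text
time_s: 26.15
tool_pos: [0.43, -0.1039, 0.0285]
tool_rot: [-180.0, -0.0, 1.1]
force: [-0.4, -0.3, 2.3]
grip_width: 0.0558
grasp_force: 20.0
```

>>> jog_arm([
  [[0,0,0,0,0,0,1],[0,0,0,0,0,0,1],[0,0,0,0,0,0,1]],
])

```text
time_s: 26.45
tool_pos: [0.43, -0.1039, 0.0284]
tool_rot: [-180.0, -0.0, 1.1]
force: [-0.5, 1.5, 5.4]
grip_width: 0.0558
grasp_force: 20.0
```

>>> jog_arm([
  [[0,0,-0.1,0,0,0,1],[0,0,-0.3,0,0,0,1],[0,0,-0.6,0,0,0,1],[0,0,-0.85,0,0,0,1],[0,0,-1,0,0,0,1]],
])

```text
time_s: 26.95
tool_pos: [0.4303, -0.1045, 0.1302]
tool_rot: [-180.0, -0.2, 1.1]
force: [1.2, -0.2, -2.1]
grip_width: 0.0553
grasp_force: 20.0
```

```bash
python3 plan.py .4384,-.04,.16,1 .4984,.2795,.16,1
```

```text
t 26.95 pos [ 0.4303 -0.1045  0.1302] rot [-1.7998e+02 -1.5000e-01  1.0900e+00] F [ 1.2 -0.2 -2.1] w 0.0553 g 20.0 q [-41.  -6.  50. 120.   5.  63. -83.]
   [ 0.094 -0.644 -0.298] [-0.    -0.001  0.   ]
 -
   [ 0.164 -0.796 -0.   ] [0. 0. 0.]
   [ 0.164 -0.796 -0.   ] [0. 0. 0.]
   [ 0.164 -0.796 -0.   ] [0. 0. 0.]
   [ 0.164 -0.796 -0.   ] [0. 0. 0.]
 -
```

>>> jog_arm([
  [[0.02,-0.15,-0.12,0,0,0,1],[0.05,-0.38,-0.24,0,0,0,1],[0.09,-0.64,-0.3,0,0,0,1]],
])

```text
time_s: 27.25
tool_pos: [0.4377, -0.0401, 0.1595]
tool_rot: [-180.0, -0.1, 1.0]
force: [-0.3, -0.7, -1.5]
grip_width: 0.0558
grasp_force: 20.0
```

>>> jog_arm([
  [[0.05,-0.26,0,0,0,0,1],[0.11,-0.53,0,0,0,0,1],[0.16,-0.8,0,0,0,0,1]],
])

```text
time_s: 27.55
tool_pos: [0.4518, 0.041, 0.1584]
tool_rot: [180.0, -0.0, 1.1]
force: [0.4, 0.2, -2.0]
grip_width: 0.0556
grasp_force: 20.0
```

>>> jog_arm([
  [[0.05,-0.26,0,0,0,0,1],[0.11,-0.53,0,0,0,0,1],[0.16,-0.8,0,0,0,0,1]],
])

```text
time_s: 27.85
tool_pos: [0.4662, 0.1213, 0.1583]
tool_rot: [180.0, -0.0, 1.1]
force: [-0.1, -0.1, -1.3]
grip_width: 0.0554
grasp_force: 20.0
```

>>> jog_arm([
  [[0.05,-0.26,0,0,0,0,1],[0.11,-0.53,0,0,0,0,1],[0.16,-0.8,0,0,0,0,1]],
])

```text
time_s: 28.15
tool_pos: [0.4807, 0.2015, 0.1583]
tool_rot: [180.0, -0.0, 1.1]
force: [-0.1, -0.9, -1.1]
grip_width: 0.0554
grasp_force: 20.0
```

>>> jog_arm([
  [[0.06,-0.3,0,0,0,0,1],[0.12,-0.6,0,0,0,0,1],[0.16,-0.79,0,0,0,0,1],[0.16,-0.79,0,0,0,0,1],[0.16,-0.79,0,0,0,0,1]],
])

```text
time_s: 28.65
tool_pos: [0.4951, 0.2792, 0.158]
tool_rot: [179.9, 0.0, 1.1]
force: [0.8, -0.7, -1.1]
grip_width: 0.0555
grasp_force: 20.0
```

```bash
python3 plan.py .4984,.2795,.05,1
```

```text
t 28.65 pos [0.4951 0.2792 0.158 ] rot [1.7989e+02 2.0000e-02 1.1100e+00] F [ 0.8 -0.7 -1.1] w 0.0555 g 20.0 q [ -59.   12.   30.  102.   -7.   68. -115.]
   [ 0.016 -0.002  0.54 ] [0. 0. 0.]
   [ 0.016 -0.001  0.54 ] [0. 0. 0.]
 -
```

>>> jog_arm([
  [[0.01,0,0.2,0,0,0,1],[0.02,0,0.4,0,0,0,1],[0.03,0,0.6,0,0,0,1]],
])

```text
time_s: 28.95
tool_pos: [0.4986, 0.2781, 0.0979]
tool_rot: [180.0, -0.0, 1.0]
force: [0.4, -0.1, -1.6]
grip_width: 0.0554
grasp_force: 20.0
```

>>> jog_arm([
  [[0,0,0.22,0,0,0,1],[0,0,0.42,0,0,0,1],[0,0,0.52,0,0,0,1],[0,0,0.55,0,0,0,1],[0,0,0.55,0,0,0,1]],
])

```text
time_s: 29.45
tool_pos: [0.4985, 0.2797, 0.0435]
tool_rot: [180.0, -0.0, 1.1]
force: [-0.1, -0.1, -1.8]
grip_width: 0.0557
grasp_force: 20.0
```

>>> jog_arm([
  [[0,0,0.03,0,0,0,1],[0,0,0.06,0,0,0,1],[0,0,0.09,0,0,0,1],[0,0,0.1,0,0,0,1],[0,0,0.1,0,0,0,1]],
])

```text
time_s: 29.95
tool_pos: [0.4981, 0.2803, 0.033]
tool_rot: [180.0, 0.0, 1.1]
force: [0.4, 0.1, -2.1]
grip_width: 0.0554
grasp_force: 20.0
```

>>> jog_arm([
  [[0,0,0.005,0,0,0,1],[0,0,0.005,0,0,0,1]],
])

```text
time_s: 30.15
tool_pos: [0.4983, 0.2804, 0.0327]
tool_rot: [-180.0, -0.0, 1.1]
force: [-0.1, 0.0, -0.8]
grip_width: 0.0556
grasp_force: 20.0
```

>>> jog_arm([
  [[0,0,0.01,0,0,0,1],[0,0,0.01,0,0,0,1]],
])

```text
time_s: 30.35
tool_pos: [0.4981, 0.2803, 0.0316]
tool_rot: [180.0, 0.0, 1.1]
force: [-0.6, 0.2, -1.0]
grip_width: 0.0557
grasp_force: 20.0
```

>>> jog_arm([
  [[0,0,0.0,0,0,0,0.3],[0,0,0.0,0,0,0,0.22],[0,0,0.0,0,0,0,0.15],[0,0,0.0,0,0,0,0.15],[0,0,0.0,0,0,0,0.15]],
])

```text
time_s: 30.85
tool_pos: [0.4983, 0.2804, 0.0318]
tool_rot: [-180.0, -0.0, 1.1]
force: [-0.2, 0.3, 0.4]
grip_width: 0.0732
grasp_force: 0.0
```

>>> jog_arm([
  [[0,0,-0.2,0,0,0,0.1],[0,0,-0.5,0,0,0,0],[0,0,-0.8,0,0,0,0],[0,0,-1,0,0,0,0]],
])

```text
time_s: 31.25
tool_pos: [0.499, 0.2806, 0.1339]
tool_rot: [-179.9, -0.1, 1.1]
force: [-0.3, 0.5, -0.3]
grip_width: 0.0864
grasp_force: 0.0
```

```bash
python3 plan.py .505,.22,.19,1 .5467,-.0005,.19,1 .5467,-.0005,.055,1
```

```text
t 31.25 pos [0.499  0.2806 0.1339] rot [-1.7991e+02 -1.2000e-01  1.1100e+00] F [-0.3  0.5 -0.3] w 0.0864 g 0.0 q [ -58.   14.   30.  103.   -8.   65. -114.]
   [ 0.049  0.606 -0.562] [-0.    -0.001  0.001]
 -
   [0.126 0.737 0.   ] [ 0.  0. -0.]
   [0.126 0.737 0.   ] [ 0.  0. -0.]
   [0.126 0.737 0.   ] [ 0.  0. -0.]
 -
   [ 0.    -0.     0.675] [ 0. -0. -0.]
   [ 0.    -0.     0.675] [-0. -0. -0.]
 -
```

>>> jog_arm([
  [[0.01,0.15,-0.25,0,0,0,0],[0.03,0.4,-0.48,0,0,0,0],[0.05,0.61,-0.57,0,0,0,0]],
])

```text
time_s: 31.55
tool_pos: [0.5057, 0.2186, 0.1911]
tool_rot: [-179.9, -0.2, 1.1]
force: [0.7, -0.4, 0.4]
grip_width: 0.0871
grasp_force: 0.0
```

>>> jog_arm([
  [[0.04,0.24,0,0,0,0,0],[0.09,0.49,0,0,0,0,0],[0.13,0.74,0,0,0,0,0]],
])

```text
time_s: 31.85
tool_pos: [0.5187, 0.1441, 0.1881]
tool_rot: [180.0, 0.0, 1.1]
force: [-0.1, 0.4, -0.6]
grip_width: 0.087
grasp_force: 0.0
```

>>> jog_arm([
  [[0.04,0.24,0,0,0,0,0],[0.09,0.49,0,0,0,0,0],[0.13,0.74,0,0,0,0,0]],
])

```text
time_s: 32.15
tool_pos: [0.533, 0.0703, 0.188]
tool_rot: [180.0, 0.0, 1.1]
force: [0.3, 0.1, -0.4]
grip_width: 0.0871
grasp_force: 0.0
```

>>> jog_arm([
  [[0.05,0.28,0,0,0,0,0],[0.1,0.56,0,0,0,0,0],[0.13,0.74,0,0,0,0,0],[0.13,0.74,0,0,0,0,0],[0.13,0.74,0,0,0,0,0]],
])

```text
time_s: 32.65
tool_pos: [0.5473, -0.0015, 0.1881]
tool_rot: [-180.0, 0.1, 1.1]
force: [0.5, -0.0, 0.7]
grip_width: 0.087
grasp_force: 0.0
```

```bash
python3 plan.py .5467,-.0005,.12,1 .5467,-.0005,.055,1
```

```text
t 32.65 pos [ 0.5473 -0.0015  0.1881] rot [-1.7996e+02  5.0000e-02  1.0700e+00] F [ 0.5 -0.   0.7] w 0.087 g 0.0 q [-41.   9.  42. 103.  -6.  71. -86.]
   [-0.005 -0.01   0.681] [-0.  0.  0.]
 -
   [-0.   -0.    0.65] [-0. -0.  0.]
 -
```

>>> jog_arm([
  [[0,0,0.2,0,0,0,0],[0,0,0.45,0,0,0,0],[0,-0.01,0.68,0,0,0,0]],
])

```text
time_s: 32.95
tool_pos: [0.5474, 0.0015, 0.1196]
tool_rot: [-179.9, 0.0, 1.3]
force: [-0.0, 0.5, 0.5]
grip_width: 0.0872
grasp_force: 0.0
```

>>> jog_arm([
  [[0,0,0.25,0,0,0,0],[0,0,0.48,0,0,0,0],[0,0,0.62,0,0,0,0],[0,0,0.65,0,0,0,0],[0,0,0.65,0,0,0,0]],
])

```text
time_s: 33.45
tool_pos: [0.5477, -0.0001, 0.0556]
tool_rot: [-180.0, 0.0, 1.2]
force: [-0.1, -0.4, 0.5]
grip_width: 0.087
grasp_force: 0.0
```

>>> jog_arm([
  [[0,0,0,0,0,0,0.3],[0,0,0,0,0,0,0.6],[0,0,0,0,0,0,1],[0,0,0,0,0,0,1],[0,0,0,0,0,0,1]],
])

```text
time_s: 33.95
tool_pos: [0.5479, -0.0007, 0.0559]
tool_rot: [-180.0, -0.0, 1.1]
force: [0.3, 0.0, 0.4]
grip_width: 0.0548
grasp_force: 0.0
```

>>> jog_arm([
  [[0,0,0,0,0,0,1],[0,0,0,0,0,0,1],[0,0,0,0,0,0,1]],
])

```text
time_s: 34.25
tool_pos: [0.5478, -0.0007, 0.0558]
tool_rot: [-180.0, -0.0, 1.1]
force: [-0.3, 0.2, 2.4]
grip_width: 0.0496
grasp_force: 20.0
```

>>> jog_arm([
  [[0,0,-0.1,0,0,0,1],[0,0,-0.3,0,0,0,1],[0,0,-0.6,0,0,0,1],[0,0,-0.85,0,0,0,1],[0,0,-1,0,0,0,1]],
])

```text
time_s: 34.75
tool_pos: [0.5485, -0.001, 0.158]
tool_rot: [-180.0, -0.2, 1.1]
force: [0.4, 0.2, -2.3]
grip_width: 0.0497
grasp_force: 20.0
```

```bash
python3 plan.py .5784,.2809,.18,1
```

```text
t 34.75 pos [ 0.5485 -0.001   0.158 ] rot [-1.7996e+02 -1.5000e-01  1.1000e+00] F [ 0.4  0.2 -2.3] w 0.0497 g 20.0 q [-41.  11.  42. 105.  -8.  67. -85.]
   [ 0.118 -0.938 -0.073] [-0. -0.  0.]
   [ 0.117 -0.938 -0.073] [-0. -0.  0.]
   [ 0.117 -0.938 -0.073] [-0. -0.  0.]
 -
```

>>> jog_arm([
  [[0.03,-0.2,-0.04,0,0,0,1],[0.06,-0.45,-0.07,0,0,0,1],[0.09,-0.7,-0.07,0,0,0,1],[0.12,-0.94,-0.07,0,0,0,1]],
])

```text
time_s: 35.15
tool_pos: [0.5575, 0.0945, 0.1626]
tool_rot: [-180.0, 0.0, 1.1]
force: [-0.3, -0.6, -2.0]
grip_width: 0.0496
grasp_force: 20.0
```

>>> jog_arm([
  [[0.04,-0.3,-0.03,0,0,0,1],[0.08,-0.6,-0.07,0,0,0,1],[0.12,-0.94,-0.07,0,0,0,1]],
])

```text
time_s: 35.45
tool_pos: [0.5682, 0.1881, 0.17]
tool_rot: [180.0, -0.0, 1.1]
force: [0.3, -0.2, -2.2]
grip_width: 0.05
grasp_force: 20.0
```

>>> jog_arm([
  [[0.05,-0.33,-0.03,0,0,0,1],[0.09,-0.66,-0.07,0,0,0,1],[0.12,-0.94,-0.07,0,0,0,1],[0.12,-0.94,-0.07,0,0,0,1],[0.12,-0.94,-0.07,0,0,0,1]],
])

```text
time_s: 35.95
tool_pos: [0.5776, 0.2821, 0.1759]
tool_rot: [179.9, 0.1, 1.2]
force: [1.3, -0.0, -1.9]
grip_width: 0.0495
grasp_force: 20.0
```

```bash
python3 plan.py .5784,.2809,.0588,1
```

```text
t 35.95 pos [0.5776 0.2821 0.1759] rot [1.799e+02 7.000e-02 1.210e+00] F [ 1.3 -0.  -1.9] w 0.0495 g 20.0 q [ -55.   22.   34.   90.  -12.   72. -108.]
   [0.005 0.005 0.585] [0.    0.    0.001]
   [0.004 0.006 0.585] [0.    0.    0.001]
 -
```

>>> jog_arm([
  [[0.01,0,0.2,0,0,0,1],[0.01,0,0.4,0,0,0,1],[0.01,0.01,0.6,0,0,0,1]],
])

```text
time_s: 36.25
tool_pos: [0.5795, 0.2787, 0.1161]
tool_rot: [180.0, -0.0, 1.0]
force: [-0.8, 0.4, -2.5]
grip_width: 0.0493
grasp_force: 20.0
```

>>> jog_arm([
  [[0,0,0.2,0,0,0,1],[0,0,0.37,0,0,0,1],[0,0,0.43,0,0,0,1],[0,0,0.45,0,0,0,1],[0,0,0.45,0,0,0,1]],
])

```text
time_s: 36.75
tool_pos: [0.5797, 0.2807, 0.0722]
tool_rot: [-180.0, -0.0, 1.1]
force: [-0.5, 1.0, -0.4]
grip_width: 0.049
grasp_force: 20.0
```

>>> jog_arm([
  [[0,0,0.03,0,0,0,1],[0,0,0.06,0,0,0,1],[0,0,0.09,0,0,0,1],[0,0,0.1,0,0,0,1],[0,0,0.1,0,0,0,1]],
])

```text
time_s: 37.25
tool_pos: [0.5791, 0.2809, 0.0615]
tool_rot: [180.0, 0.0, 1.1]
force: [0.7, 0.5, -1.2]
grip_width: 0.0493
grasp_force: 20.0
```

>>> jog_arm([
  [[0,0,0.005,0,0,0,1],[0,0,0.005,0,0,0,1]],
])

```text
time_s: 37.45
tool_pos: [0.5793, 0.2809, 0.0612]
tool_rot: [-180.0, -0.0, 1.1]
force: [1.0, 0.6, -1.6]
grip_width: 0.0498
grasp_force: 20.0
```

Picked at .0558, so the floor comes at .0588. That leaves 2.3 mm to go.

>>> jog_arm([
  [[0,0,0.01,0,0,0,1],[0,0,0.018,0,0,0,1],[0,0,0.018,0,0,0,1]],
])

```text
time_s: 37.75
tool_pos: [0.5791, 0.2809, 0.0592]
tool_rot: [180.0, 0.0, 1.1]
force: [0.2, 0.3, -1.2]
grip_width: 0.0494
grasp_force: 20.0
```

>>> jog_arm([
  [[0,0,0.004,0,0,0,1],[0,0,0.004,0,0,0,1]],
])

```text
time_s: 37.95
tool_pos: [0.5792, 0.2809, 0.0589]
tool_rot: [-180.0, 0.0, 1.1]
force: [-0.5, 0.7, -1.8]
grip_width: 0.0497
grasp_force: 20.0
```

>>> jog_arm([
  [[0,0,0.0,0,0,0,0.36],[0,0,0.0,0,0,0,0.3],[0,0,0.0,0,0,0,0.2],[0,0,0.0,0,0,0,0.2],[0,0,0.0,0,0,0,0.2]],
])

```text
time_s: 38.45
tool_pos: [0.5793, 0.2809, 0.0591]
tool_rot: [-180.0, -0.0, 1.1]
force: [-0.0, 0.1, 0.2]
grip_width: 0.0687
grasp_force: 0.0
```

>>> jog_arm([
  [[0,0,-0.2,0,0,0,0.1],[0,0,-0.5,0,0,0,0],[0,0,-0.8,0,0,0,0],[0,0,-1,0,0,0,0]],
])

```text
time_s: 38.85
tool_pos: [0.5801, 0.2811, 0.1614]
tool_rot: [-179.9, -0.1, 1.1]
force: [0.4, 0.4, -0.9]
grip_width: 0.086
grasp_force: 0.0
```

>>> jog_arm([
  [[-0.2,-0.2,-0.2,0,0,0,0],[-0.5,-0.5,-0.3,0,0,0,0],[-0.7,-0.8,-0.3,0,0,0,0],[-0.8,-1,-0.3,0,0,0,0]],
])

```text
time_s: 39.25
tool_pos: [0.4947, 0.3826, 0.1897]
tool_rot: [-179.8, 0.0, 1.3]
force: [0.2, 0.6, -0.7]
grip_width: 0.0869
grasp_force: 0.0
```

>>> jog_arm([
  [[-0.2,-0.3,0,0,0,0,0],[-0.5,-0.6,0,0,0,0,0],[-0.6,-0.9,0,0,0,0,0],[-0.6,-1,0,0,0,0,0],[-0.6,-1,0,0,0,0,0]],
])

```text
time_s: 39.75
tool_pos: [0.4346, 0.4797, 0.1887]
tool_rot: [180.0, -0.0, 1.3]
force: [0.5, -0.7, -0.3]
grip_width: 0.0873
grasp_force: 0.0
```

```bash
python3 - <<'E'
from h import *
print(env.get_obs()['qpos'].round(0))
im,d=save('top','t2'); cv2.imwrite('pics/t2c.png',cv2.resize(im[90:330,100:530,::-1],(800,447),interpolation=cv2.INTER_CUBIC))
ims,ds=save('scene','s2')
Pt=world('top',d);Ps=world('scene',ds)
a=np.radians(14.1);T3=(.5224,-.2897);T2=(.5384,.2802)
pl=dict(short=(T3,a,-.08,.055),jar=(T3,a,0,.069),box=(T3,a,.08,.049),tin=(T2,.0175,-.04,.041),tall=(T2,.0175,.04,.087))
for n,(t,a,x,z) in pl.items():
    A=np.array([[np.cos(a),np.sin(a)],[-np.sin(a),np.cos(a)]])
    for P in(Pt,Ps):
        q=P.reshape(-1,3);L=(q[:,:2]-t)@A.T-[x,0]
        m=(abs(L)<.042).all(1)&(abs(q[:,2]-z)<.006)
        print(n,m.sum(),'z',np.median(q[m,2]).round(4) if m.any() else '', 'offset', ((L[m].max(0)+L[m].min(0))/2).round(4) if m.any() else '','spread z',np.percentile(q[m,2],[5,95]).round(4) if m.any() else '')
E
```

```text
[ -72.   21.   28.   88.  -10.   74. -131.]
short 678 z 0.0555 offset [0.0031 0.0001] spread z [0.0527 0.0579]
short 398 z 0.055 offset [ 0.0029 -0.0004] spread z [0.0515 0.0584]
jar 432 z 0.0695 offset [ 0.0009 -0.0003] spread z [0.0666 0.0716]
jar 275 z 0.069 offset [ 0.0003 -0.0003] spread z [0.065  0.0719]
box 723 z 0.0496 offset [-0.0004  0.0014] spread z [0.0465 0.0524]
box 512 z 0.0492 offset [-0.0008  0.0006] spread z [0.0451 0.0526]
tin 858 z 0.0423 offset [0.0002 0.0004] spread z [0.0396 0.0449]
tin 285 z 0.0417 offset [-0. -0.] spread z [0.0374 0.0452]
tall 749 z 0.088 offset [-0.0011 -0.001 ] spread z [0.0852 0.0903]
tall 258 z 0.0876 offset [-0.0002 -0.0001] spread z [0.0829 0.0905]
```

View pics/t2c.png

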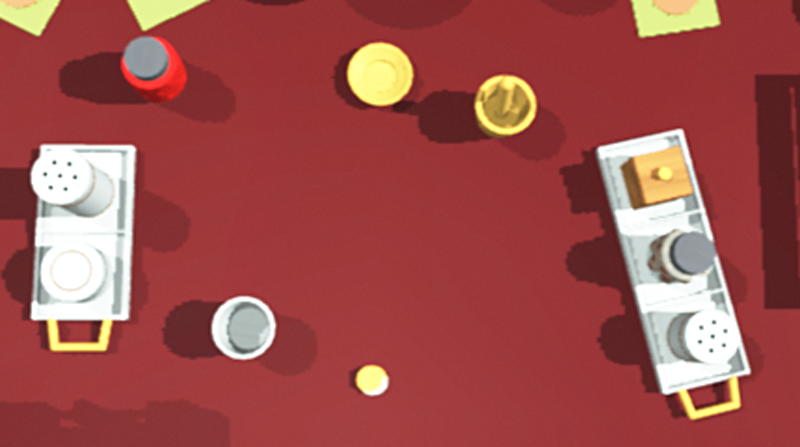

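View pics/s2.png

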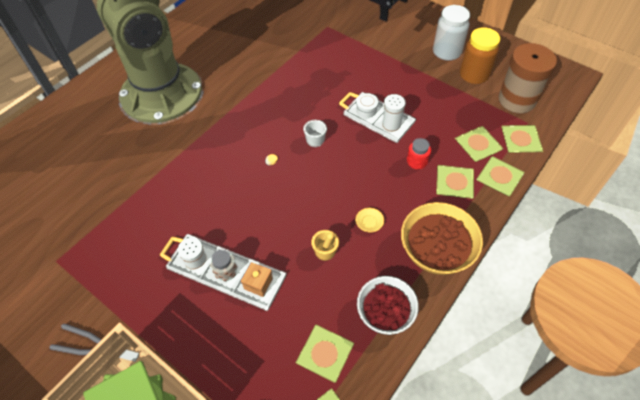

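Both views show all five items upright and centred to about 3 mm in their places. tray_three at (225,265) holds shaker, jar and box counting from the handle, and tray_two at (380,112) holds tin and tall shaker. The cup at (315,132) and mortar at (325,243) have not moved.

```bash
python3 -c "
from cell import env
print(env.sign_off())"
```

```text
the job is handed in; nothing more can be done
None
```

Both trays are made up as asked, filled in the order given, and the job is handed in at about 40 s. The final pictures showed all five items upright on the floor of their places, with the cup and mortar unmoved.

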